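Load and close a two-button carving clamp

ROBOT

A 6-joint arm with a two-finger parallel gripper is mounted at the origin on a cart in front of the work surface, level with it; the furniture and walls round the work are solid. World frame = base frame: x ahead of the robot, y to its left, z up, the work surface at z = 0. Lengths are in m, angles in rad, forces in N, time in s.
With the tool pointing down it reaches from about 0.375 to 0.975 m from the base axis. Payload 3.8 kg.
Tool frame: the origin (TCP) lies midway between the tips of the shut fingers; the grasp point (between the pads) lies 19 mm behind it; z points along the fingers, y is the line along which they close (so a half turn about z gives the same grasp; the last joint's range is limited). The gripper opens to 88 mm and grips with 3 to 60 N. Pads are 18 mm wide; open, the fingers measure 123 mm over their backs; the gripper's body (75 mm by 187 mm) begins 45 mm behind the grasp point.
Start: joints at [1.118, 0.264, 1.604, -0, 1.274, -0.037], TCP at [0.273, 0.617, 0.239] pointing down, gripper open.
Joint ranges: [-2.63, 2.63], [-0.94, 2.18], [0.31, 2.57], [-1.31, 4.45], [0, 2.66], [-2.55, 2.55]. Speed limits (rad/s): [2.57, 2.57, 3.14, 3.14, 3.14, 3.14].

INTERFACE

Orientations are given as a rotation vector (axis times angle).
In Python, from cell import manip, inverse_kinematics, cams, order gives the robot as it stands. Calls block until the motion is done:
- manip.move_pose(position, orientation): joint-space move of the TCP to a pose.
- manip.move_linear(position, rate=0.15, rot=None): straight line of the TCP; rot=None keeps the orientation; rate is the mean speed in m/s.
- manip.set_joints(angles): joint-space move.
- manip.set_gripper(opening, force=None): finger opening in m; force is the grip in N (None keeps the last); returns when the fingers have stopped.
- manip.dwell(seconds).
- inverse_kinematics(position, orientation): joint angles nearest the present ones, or None.
- manip.state(): the state.
- cams.capture(name): name is "scene" or "top" or "wrist"; returns a dict with "image" (480x640x3 uint8, blue, green, red), "z_map" (480x640 float32, m along the optical axis (not along the pixel's ray), 0 where there is no reading), "intrinsics" (3x3 intrinsics, pixels), "position" and "orientation" of the camera in the world; the wrist camera has in their place "T_tool_cam" (4x4, takes a point from camera to tool coordinates, whose origin is the TCP and whose axes are the flange's). Camera axes: x right, y down, z forward; pixel columns grow to the right and rows downward; lengths in m; the calibration is good to about 2 mm. The wrist camera is an equidistant fisheye: a pixel r from the principal point sees the ray r / f radians off the axis. A picture is of the moment at which its call begins: read the wrist's pose just before it.
A pose or a line that the arm cannot do raises manip.IKError and nothing moves.
- order.close_job(): hands the job in; it is judged then, once.
The state is a dict: "clock": time; "joint_pos": joint angles; "joint_velocities": joint speeds; "tau": joint torques, N m; "tool_pos": TCP position; "tcp_rot": TCP orientation; "contact_force": force on the tool from outside, world axes, zero at the start; "moment": the same for the moment, N m; "gripper_width": finger opening in m; "grasp_force": force on a finger pad.
Only numpy, scipy, OpenCV 4.12 (cv2) and the standard library are available. Lean on these libraries where they do the work, as an engineer would, in place of code of your own. Each camera call takes 0.05 s, during which the arm holds its last target. There are 200 camera calls.

TASK

Clamp the large round wooden blank for carving. Without lifting it, push the blank along the loading board in between the open jaws until it stands against the side stop; then press both black release buttons down together, one fingertip on each, keep both down until the sliding jaw has closed and stopped on the blank, and let go. Leave the small blank, the stone and the oil can alone.

Things in the scene. Friction and masses are not known exactly. Their poses are not given: they have to be found in the camera images.
- fixture: the clamp, screwed to the bench. Origin on the bench top under the middle of the jaws; z up, x from spring case to fixed jaw (about away from the robot), y along the jaws to the side stop (about to the left). Bed 12 mm thick: dark steel base x -129..61, y -60..60 mm, and level with it a pale wooden loading board x -47..61, y -166..-60 mm
- case_top (a point): middle of the top of the grey spring case, 48 mm above the bench (51 mm at the button collars), at fixture x = -96.5, y = 0; the case is 54 mm along fixture x, 94 mm along y
- side_stop (a point): foot of the side stop's face: an upright steel angle facing fixture -y at y = +34 mm, x = -12 to +32 mm, top 38 mm above the bench
- fixed_jaw_face (a point): middle of the cork face of the grey fixed jaw, at fixture x = +41 mm, looking to -x; the jaw reaches y = -31 to +31 mm and 32 mm above the bed; at its -y end a lip flares outwards to y = -47 mm as a lead-in
- sliding_jaw: sliding part: grey jaw, mirror of the fixed one, with two bars through the spring case; its origin is the fixture's origin plus the travel along fixture x
- sliding_jaw_face (a point): middle of the sliding jaw's cork face, at fixture x = -41 mm when open: the jaws start 82 mm apart
- jaw_travel (a joint): closing travel of the sliding jaw, m; 0 = open. A 6.5 N spring drives it, a damper slows it to 5 mm/s. One toothed bar with a pawl under each button: it runs only while both buttons are about 4 mm or more down, and catches at a tooth (0, 4.5, 9 mm) if either comes up. It meets a loaded blank at about 14.4 mm, 3 s after both go down; if empty it shuts to 30 mm and the robot cannot reopen it
- pull_bar (a point): middle of the dark bar behind the spring case, 100 mm along fixture y, 12 mm thick, 26 mm above the bench; part of the sliding jaw, not needed here
- button_left (a joint): travel of the button at the fixture's y = +31 mm, m: 0 up, 0.006 fully down; springs up by itself (1.5 N at the start, 2.5 N fully down, then a solid stop; both together 3 to 5 N)
- button_right (a joint): the same for the button at y = -31 mm
- button_left_top (a point): middle of the top of the left button: black cap, 26 mm along fixture x by 24 mm along fixture y, top 58 mm above the bench when up, 10 mm above the spring case. The two caps are 62 mm apart between centres along fixture y: clear gap 38 mm, 86 mm over all
- button_right_top (a point): the same for the right button
- blank_seat (a point): point on the bed where the middle of the blank's underside stands when the blank is clamped: x = +7, y = 0, z = 12 mm of the fixture. Before clamping it may stand anywhere between the jaws in x
- blank: round blank of dark wood, whitish primed top, diameter 67 mm, height 35 mm, about 0.08 kg; origin at the middle of its underside. Starts on the loading board, 84 to 122 mm short of the seat along fixture y, up to 6 mm off the jaws' middle line. Against the side stop its middle is at fixture y = 0. It stays where it is pushed
- small_blank: smaller round blank of plain pale wood, diameter 51 mm, 28 mm high, on the bench to the right of the spring case; origin under its middle; not part of this job
- slip: flat reddish brown stone, 48 x 90 x 17 mm, on the bench to the left of the spring case; origin under its middle
- oiler: red oil can with bent spout, diameter 64 mm, 151 mm high, on the bench to the left of the jaws; origin under its middle
Not all that is in view belongs to the job. Leave any green or orange look-alike of the blank alone.

How it is judged:
By the outcome, as a careful person would: the job done as asked, in the order asked, and still so for the second after the job is handed in, with the robot touching nothing.
It also fails if it takes over 48 s, if anything falls off the work surface, if the arm or the gripper's body presses on something with over 40 N, if the wrist force passes 120 N, or if a joint passes its speed limit or range.

## Working session

There is one attempt and no reset: what is moved stays moved. The work goes in short steps, each a Python script; the robot and the scene stay as the last script left them, time stands still between calls to the robot, and variables do not carry over. Pictures are saved under pics/ and viewed, at most 10 in all, crops included, and the job is handed in when it is done.

```bash
mkdir -p pics; ls; python3 - <<'E'
from cell import manip,cams
import cv2,pickle
d={}
for n in("scene","top"):
    c=cams.capture(n); d[n]=c; cv2.imwrite(f"pics/{n}0.png",c["image"])
    print(n,c["intrinsics"].tolist(),c["position"],c["orientation"])
pickle.dump(d,open("cap0.pkl","wb"))
s=manip.state();print(s["clock"],s["tool_pos"],s["tcp_rot"],s["contact_force"])
E
```

```text
pics
scene [[450.26214905738817, 0.0, 321.0574232840595], [0.0, 450.26214905738817, 248.10164772271608], [0.0, 0.0, 1.0]] [ 0.0437818  -0.57054789  0.43750415] [-1.93495889  0.67701251 -0.40777827]
top [[499.37922872574694, 0.0, 314.5774282756944], [0.0, 499.37922872574694, 243.40036478899725], [0.0, 0.0, 1.0]] [0.43161704 0.05013799 0.93740969] [-2.13930725  2.19740364 -0.16352724]
0.1 [0.27238436 0.61691711 0.23751393] [-6.48356051e-01 -3.07347456e+00  3.05510151e-03] [-0.37298468 -0.55549558 -0.58906782]
```

View pics/top0.png

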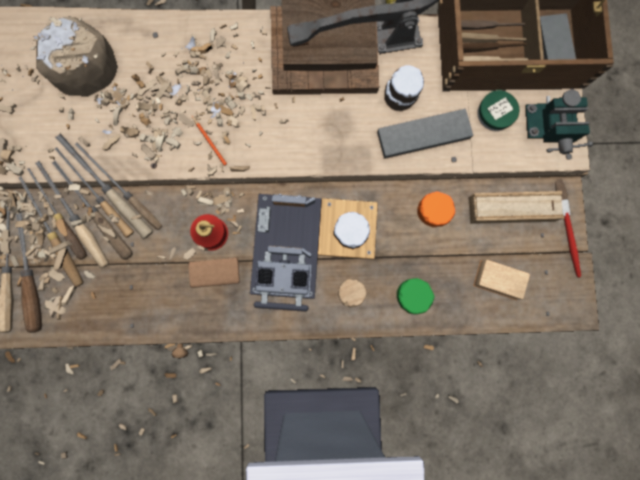

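View pics/scene0.png

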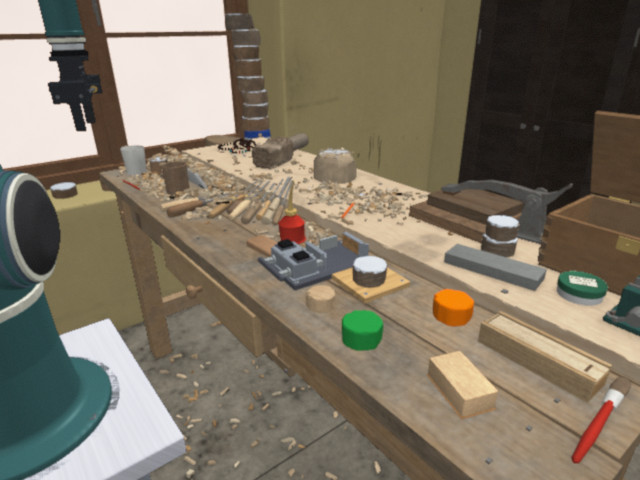

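The top view shows the fixture at about (285,250), with the buttons at (266,275) and (299,277). The loading board is at (348,230) and carries the white-topped blank at (352,230). The small blank is at (352,292), the stone at (214,271) and the oiler at (208,231). The green and orange look-alikes are well clear. The scene view agrees.

```bash
cat > h.py <<'E'
import numpy as np,cv2
from scipy.spatial.transform import Rotation as R
def cast(c,uv,z):
    K=c["intrinsics"];uv=np.atleast_2d(uv)
    d=np.c_[(uv[:,0]-K[0,2])/K[0,0],(uv[:,1]-K[1,2])/K[1,1],np.ones(len(uv))]
    o=np.array(c["orientation"]);M=R.from_rotvec(o).as_matrix() if o.size==3 else R.from_quat(o).as_matrix()
    d=d@M.T;p=np.array(c["position"])
    return p+d*((z-p[2])/d[:,2])[:,None]
def fit(F,W):  # 2D rigid: W = c + Rot F
    F,W=np.array(F),np.array(W)[:,:2];a=F-F.mean(0);b=W-W.mean(0)
    th=np.arctan2((a[:,0]*b[:,1]-a[:,1]*b[:,0]).sum(),(a*b).sum())
    M=np.array([[np.cos(th),-np.sin(th)],[np.sin(th),np.cos(th)]])
    c=W.mean(0)-M@F.mean(0);return c,th,np.linalg.norm(c+F@M.T-W,axis=1)
E
python3 - <<'E'
import pickle;from h import *
c=pickle.load(open("cap0.pkl","rb"))["top"];im=c["image"]
hsv=cv2.cvtColor(im,cv2.COLOR_BGR2HSV);H,S,V=cv2.split(hsv)
def blobs(m,box,amin):
    x0,y0,x1,y1=box;k=np.zeros_like(m,np.uint8);k[y0:y1,x0:x1]=(m*255).astype(np.uint8)[y0:y1,x0:x1]
    return [q for q in cv2.findContours(k,cv2.RETR_EXTERNAL,cv2.CHAIN_APPROX_NONE)[0] if cv2.contourArea(q)>amin]
def cen(q):
    m=cv2.moments(q);return [m["m10"]/m["m00"],m["m01"]/m["m00"]]
for q in blobs(V<30,(255,262,312,292),40): print("btn",cen(q),cv2.contourArea(q),cast(c,cen(q),.058)[0])
for q in blobs((S<50)&(V>140),(325,205,380,255),100): print("blank",cen(q),cv2.contourArea(q),cv2.minEnclosingCircle(q),cast(c,cen(q),.047)[0])
m=(S>70)&(V>175)&(H>8)&(H<25)
for q in blobs(m,(312,190,390,268),300):
    r=cv2.minAreaRect(cv2.convexHull(q));b=cv2.boxPoints(r);w=cast(c,b,.012);print("board",r,w[:,:2].round(4).tolist())
    print(np.linalg.norm(np.diff(w,axis=0),axis=1))
print(hsv[240,325],hsv[255,330],hsv[275,266],hsv[275,299],hsv[262,300])
big=cv2.resize(im[180:320,180:390],None,fx=3.8,fy=3.8,interpolation=cv2.INTER_CUBIC);cv2.imwrite("pics/crop1.png",big)
zm=c["z_map"];print(zm[275,266],zm[230,352],zm[325,300])
E
```

```text
blank [351.9447181171319, 228.74183543149059] 913.5 ((351.8753967285156, 229.1529998779297), 17.970659255981445) [ 0.56832517 -0.04246319  0.047     ]
board ((347.70355224609375, 227.551513671875), (55.87501525878906, 56.507469177246094), 4.184916019439697) [[0.5283, 0.0195], [0.6351, 0.0085], [0.6248, -0.0968], [0.5179, -0.0844]]
[0.10744678 0.10585964 0.10764011]
[ 17 105 217] [ 16 106 157] [110  21  37] [110  23  33] [102  16 163]
0.8747071 0.9007498 0.92570513
```

View pics/crop1.png

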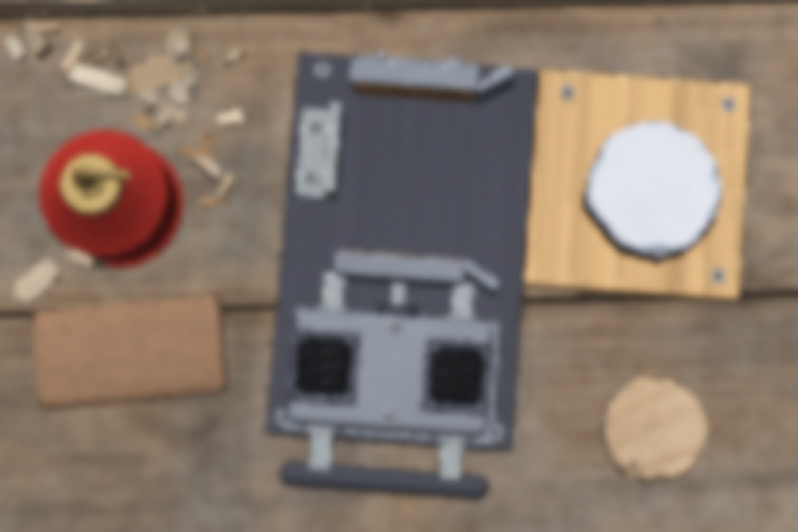

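The crop shows the board's corners and both black caps at (323,365) and (456,375) in crop pixels. The blank lies on the board and the jaws are open. The board measured 107 × 106 mm against a nominal 108 × 106, so I can fit the fixture frame.

```bash
cat >> h.py <<'E'
def rot_down(ydir): # tool z down, tool y along ydir (2D)
    y=np.r_[ydir,0]/np.linalg.norm(ydir);z=np.array([0,0,-1.]);x=np.cross(y,z)
    return R.from_matrix(np.c_[x,y,z]).as_rotvec()
E
python3 - <<'E'
import pickle;from h import *
from cell import inverse_kinematics as ik
c=pickle.load(open("cap0.pkl","rb"))["top"];im=c["image"]
V=cv2.cvtColor(im,cv2.COLOR_BGR2HSV)[...,2]
bt=[]
for x0,x1 in((256,277),(289,310)):
    u=V[265:287,x0:x1]<60;n,l,s,ce=cv2.connectedComponentsWithStats(u.astype(np.uint8));i=1+s[1:,4].argmax()
    p=cast(c,ce[i]+[x0,265],.058)[0];print("btn",s[i],ce[i]+[x0,265],p);bt.append(p)
print("btn dist",np.linalg.norm(bt[0]-bt[1]))
board=[[.5283,.0195],[.6351,.0085],[.6248,-.0968],[.5179,-.0844]]
F=np.array([[-47,-60],[61,-60],[61,-166],[-47,-166],[-96.5,31],[-96.5,-31]])/1000
W=board+[b[:2] for b in bt]
c0,th,res=fit(F,W);print(c0,np.degrees(th),res.round(4))
M=np.array([[np.cos(th),-np.sin(th)],[np.sin(th),np.cos(th)]])
bl=(np.array([.56833,-.04246])-c0)@M;print("blank fixture",bl)
print("mid btn fixture",((bt[0]+bt[1])[:2]/2-c0)@M)
np.savez("fx.npz",c=c0,th=th,bl=bl)
for nm,f,z,ax in(("push",(bl[0],bl[1]-.06),.022,0),("pushEnd",(bl[0],-.045),.022,0),("btn",(-.0965,0),.06,1)):
    for s in(1,-1):
        q=ik(np.r_[c0+M@np.array(f),z],rot_down(s*M[:,ax]));print(nm,s,c0+M@np.array(f),None if q is None else np.round(q,2))
E
```

```text
btn [  2   4  14  15 192] [264.54166667 275.85416667] [0.48673534 0.11566261 0.058     ]
btn [  4   6  14  15 184] [299.72282609 278.47826087] [0.48046498 0.05401633 0.058     ]
btn dist 0.06196436338755597
[0.58035342 0.07499666] -5.666096466695351 [0.0008 0.0008 0.0006 0.0014 0.0007 0.0009]
blank fixture [-0.00036807 -0.11806987]
mid btn fixture [-0.09725233  0.00024218]
push 1 [ 0.56240614 -0.10216685] [-0.22  0.3   2.   -0.    0.84 -0.12]
push -1 [ 0.56240614 -0.10216685] None
pushEnd 1 [0.57554426 0.03025286] [ 0.01  0.31  1.99 -0.    0.84  0.11]
pushEnd -1 [0.57554426 0.03025286] None
btn 1 [0.48432491 0.08452419] [ 0.12  0.11  2.15 -0.    0.88 -1.35]
btn -1 [0.48432491 0.08452419] [ 0.12  0.11  2.15 -0.    0.88  1.79]
```

The fit residuals are at most 1.4 mm, and the button spacing comes out at 61.96 mm against 62. Now I'll push with two fingertips straddling the middle line.

```bash
cat >> h.py <<'E'
g=np.load("fx.npz") if __import__("os").path.exists("fx.npz") else None
th=float(g["th"]);C=g["c"];M=np.array([[np.cos(th),-np.sin(th)],[np.sin(th),np.cos(th)]])
def P(x,y,z): return np.r_[C+M@np.array([x,y]),z]
E
python3 - <<'E'
from h import *;from cell import manip,cams
r=rot_down(M[:,0]);x=float(g["bl"][0])
def fy():
    return manip.state()["contact_force"][:2]@M[:,1]
manip.set_gripper(.030)
manip.move_pose(P(x,-.19,.20),r)
manip.move_linear(P(x,-.19,.024),rate=.12)
f0=fy();print("f0",f0,manip.state()["tool_pos"],P(x,-.19,.024),manip.state()["gripper_width"])
manip.move_linear(P(0,-.055,.024),rate=.06);print("mid",fy()-f0)
y=-.055
while y<-.028:
    y+=.001 if y<-.046 else .0005
    manip.move_linear(P(0,y,.024),rate=.02);d=fy()-f0
    if y>-.045:print(round(y,4),round(d,2),end="; ")
    if abs(d)>4:break
c=cams.capture("wrist");cv2.imwrite("pics/w1.png",c["image"])
s=manip.state();print(s["clock"],(s["tool_pos"][:2]-C)@M)
E
```

```text
f0 0.5207435613687265 [ 0.56203957 -0.1142554   0.02491417] [ 0.56122827 -0.11403869  0.024     ] 0.02990191673356214
mid -0.20466007608058034
-0.045 -0.57; -0.0445 -0.01; -0.044 -1.42; -0.0435 -0.8; -0.043 -0.43; -0.0425 -0.52; -0.042 0.15; -0.0415 -0.89; -0.041 -0.67; -0.0405 -0.86; -0.04 -1.44; -0.0395 -0.94; -0.039 -0.39; -0.0385 -0.16; -0.038 -3.76; -0.0375 -6.39; 14.4 [-1.87344762e-05 -3.81645247e-02]
```

View pics/w1.png

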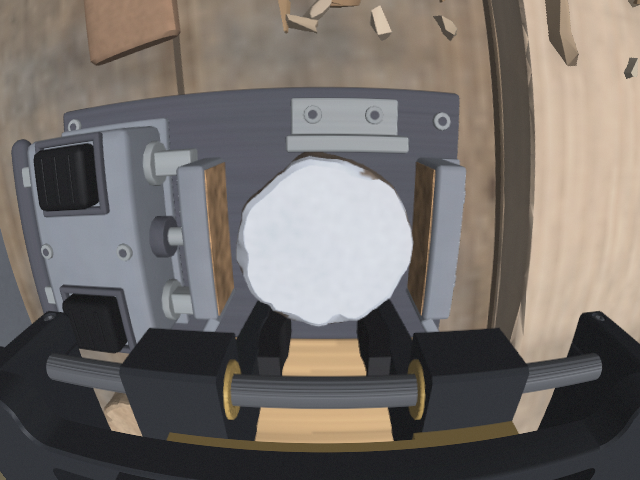

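The blank stands against the side stop between the open jaws, its white top centred at (325,240) and touching the stop's face at (347,145). The force rose at −38 mm, and I had predicted −39. Next are the buttons.

```bash
python3 - <<'E'
from h import *;from cell import manip,cams
manip.move_linear(P(0,-.065,.024),rate=.08)
manip.move_linear(P(0,-.065,.13),rate=.15)
r=rot_down(M[:,1]);X=-.0968
manip.move_pose(P(X,0,.13),r)
manip.set_gripper(.048)
manip.move_linear(P(X,0,.068),rate=.1)
fz=lambda:np.mean([(manip.dwell(.02),manip.state()["contact_force"][2])[1] for _ in range(4)])
s=manip.state();print(s["clock"],(s["tool_pos"][:2]-C)@M,s["tool_pos"][2],s["gripper_width"])
f0=fz();z=.062;w=[]
while z>.0475:
    manip.move_linear(P(X,0,z),rate=.03);d=fz()-f0;print(round(z,4),round(manip.state()["tool_pos"][2],4),round(d,2),end="; ")
    if d>10:break
    z-=.001
t=manip.state()["clock"];print("\nhold from",t)
cv2.imwrite("pics/w2.png",cams.capture("wrist")["image"])
manip.dwell(3.8);print(fz()-f0)
cv2.imwrite("pics/w3.png",cams.capture("wrist")["image"]);print(manip.state()["clock"])
a=[cv2.imread(f"pics/w{i}.png") for i in(2,3)]
cv2.imwrite("pics/w23.png",cv2.resize(np.hstack(a),(800,300),interpolation=cv2.INTER_AREA))
E
```

```text
18.2583 [-9.64102112e-02  9.60684027e-05] 0.06829134544480234 0.04794405969520474
0.062 0.062 -0.42; 0.061 0.061 -0.34; 0.06 0.0599 -0.28; 0.059 0.059 0.23; 0.058 0.0582 1.15; 0.057 0.0573 4.5; 0.056 0.0562 4.33; 0.055 0.0551 4.39; 0.054 0.0541 4.01; 0.053 0.0531 4.58; 0.052 0.0524 6.73; 0.051 0.0523 13.93; 
hold from 22.225
14.045971593987671
26.1917
```

View pics/w23.png

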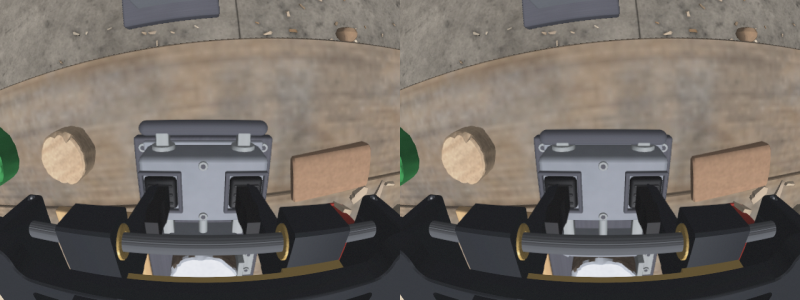

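In both frames the fingertips rest on the black caps. The pull bar has moved in from row 128 to row 136 in the composite, so the jaw has run. I'll hold a bit longer to confirm it has stopped, then let go and look from above.

```bash
python3 - <<'E'
from h import *;from cell import manip,cams
manip.dwell(1.2)
a=cams.capture("wrist")["image"]
print("diff",cv2.absdiff(a,cv2.imread("pics/w3.png"))[180:440,200:470].mean())
X=-.0968
manip.move_linear(P(X,0,.075),rate=.04)
manip.move_linear(P(X,0,.2),rate=.15)
manip.move_pose([.35,.45,.28],manip.state()["tcp_rot"])
c=cams.capture("top");im=c["image"]
cv2.imwrite("pics/end.png",cv2.resize(im[180:320,180:390],None,fx=3.8,fy=3.8,interpolation=cv2.INTER_CUBIC))
H,S,V=cv2.split(cv2.cvtColor(im,cv2.COLOR_BGR2HSV));k=np.zeros_like(S)
k[195:275,265:325]=((S<50)&(V>185))[195:275,265:325]
n,l,s,ce=cv2.connectedComponentsWithStats(k);i=1+s[1:,4].argmax()
print(s[i],"blank",(cast(c,ce[i],.047)[0,:2]-C)@M,manip.state()["clock"],manip.state()["contact_force"])
E
```

```text
diff 1.0868281101614434
[270 204  34  33 869] blank [0.00705349 0.0007323 ] 30.7 [0.4538992  0.27822048 0.47723881]
```

View pics/end.png

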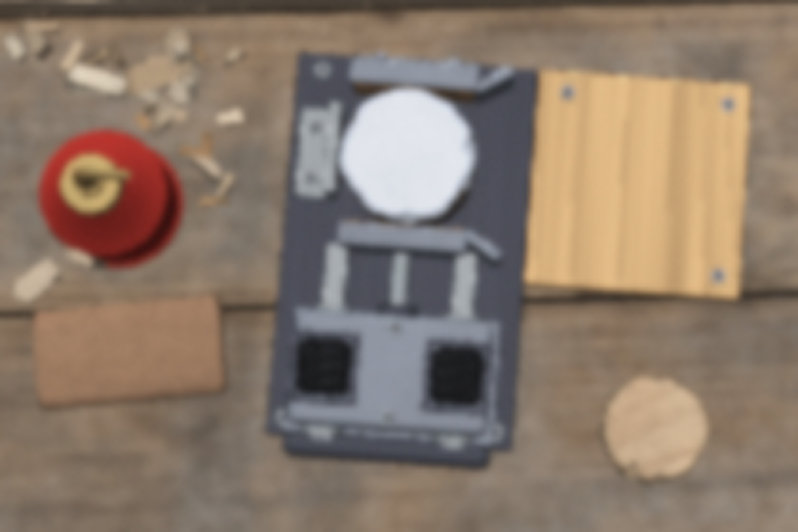

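The blank is clamped between the jaws, its top centred at crop (408,153). That puts it at fixture (7.1, 0.7) mm against the seat at (7, 0). Both buttons are up and nothing else has moved.

```bash
python3 -c "
from cell import order;print(order.close_job())"
```

```text
the job is handed in; nothing more can be done
None
```

The large blank was pushed against the side stop and clamped about 0.7 mm from its seat, both buttons were released, nothing else was moved, and the job was handed in at about 31 s.

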